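# Check the drinks trolley's brake levers

## Task

Before service, check the drinks trolley's two hand brakes: with the backs of your fingers, and without pinching anything, press the left brake lever from its outer side in towards the push bar until it comes up against its stop, keep it firmly there for a good second to see that it stops short of the bar, and let it come right back out; then do the same with the right lever. Left and right are yours as you stand facing the push bar. Do not lean on or grip the bar itself, and leave the bottles, glasses and other things standing where they are.

Things in the scene. Friction and masses are not known exactly. Their poses are not given: they have to be found in the camera images.
- push_bar: the trolley's push bar: level steel tube 25 mm thick, 390 mm long between its bends, with two black hand grips 33 mm thick (92 to 192 mm either side of the middle); beyond the bends it slopes down to the trolley. Origin: tube's axis, at its middle, 200 mm above the table top. x points level towards the trolley (away from the robot), y along the bar to the robot's left, z up.
- trolley: steel three-deck drinks trolley, 450 mm wide, does not roll. Origin: table-top height, plumb below the push bar's middle; axes as the bar's. Its top deck is 60 mm above table-top height and begins 150 mm beyond the bar; things under 90 mm tall stand near that front edge, things up to 175 mm tall from 210 mm beyond the bar.
- brake_left_pad (a point): mid-blade of the left brake lever: level bare-aluminium bar 9 mm thick, 14 mm high, on the trolley side of the push bar. From an upright hinge pin 75 mm left of the bar's middle and 58 mm beyond its axis it runs out along the left grip, slanting away from the bar. Point: blade centre, 80 mm from the pin, 27 mm before the ball end. z up, x square out of its outer face (turns with it), +y to the ball end.
- brake_right_pad (a point): mid-blade of the right brake lever: level bare-aluminium bar 9 mm thick, 14 mm high, on the trolley side of the push bar. From an upright hinge pin 75 mm right of the bar's middle and 58 mm beyond its axis it runs out along the right grip, slanting away from the bar. Point: blade centre, 80 mm from the pin, 27 mm before the ball end. z up, x square out of its outer face (turns with it), -y to the ball end.
- brake_left (a joint): left brake lever angle, rad: 0 released (out), grows as it is pressed towards the push bar, 0.32 at its stop. Sprung: about 4 N at mid-blade to start it, 8 N just before the stop, then rigid. Mid-blade travels 26 mm; at the stop the lever is about parallel to the bar, 34 mm clear of the hand grip.
- brake_right (a joint): right brake lever angle, rad: 0 released (out), grows as it is pressed towards the push bar, 0.32 at its stop. Sprung: about 4 N at mid-blade to start it, 8 N just before the stop, then rigid. Mid-blade travels 26 mm; at the stop the lever is about parallel to the bar, 34 mm clear of the hand grip.
- bottle_a: green soft-drink bottle with a yellow cap, 62 mm across, 173 mm tall, standing on the trolley's top deck; origin under its base. Leave alone.
- bottle_b: a second bottle like it, on the top deck. Leave alone.
- shaker: steel cocktail shaker, 80 mm across, 174 mm tall, on the top deck; origin under its base. Leave alone.
- jar: small clear jar with a red lid, 70 mm across, 68 mm tall, near the front edge of the top deck; origin under its base. Leave alone.
- jigger: hourglass steel measure, 48 mm across, 85 mm tall, near the front edge of the top deck; origin under its base. Leave alone.
- carton: small sweets carton, 78 x 52 x 22 mm, on the table; origin under its base. Leave alone.
- coupe: glass coupe with a black foot, 96 mm across, 130 mm tall, on the table to the right; origin under its foot. Leave alone.
- wineglass: stemmed wine glass, 68 mm across, 155 mm tall, on the table to the left; origin under its foot. Leave alone.

How it is judged:
On the way, in this order (a step that is already met when the one before it is completed fails the run):
1. the fingers, on its outer side, keep the left lever against its stop (within 0.02 rad) for 0.7 s, the right lever being out (value of joint brake_left above 0.3 rad and contact force between the fingers and brake_left above 3 N and x of the grasp point in the frame of brake_left_pad above 0.004 m and value of joint brake_right below 0.05 rad), for 0.7 s.
2. the left lever has come back out (value of joint brake_left below 0.04 rad), for 0.1 s.
3. the fingers, on its outer side, keep the right lever against its stop (within 0.02 rad) for 0.7 s, the left lever being out (value of joint brake_right above 0.3 rad and contact force between the fingers and brake_right above 3 N and x of the grasp point in the frame of brake_right_pad above 0.004 m and value of joint brake_left below 0.05 rad), for 0.7 s.
At the end, for the whole second after the job is handed in: Both levers are fully out again (within 0.04 rad of released), and every bottle, glass and other thing stands at rest within 25 mm of where it was (value of joint each of brake_left, brake_right below 0.04 rad and distance of each of bottle_a, bottle_b, shaker, jar, jigger, carton, coupe, wineglass from where it was at the start of the episode below 0.025 m and linear speed of each of bottle_a, bottle_b, shaker, jar, jigger, carton, coupe, wineglass below 0.03 m/s); the robot touches nothing.
It fails at once if the push bar is gripped or leaned on (more than 6 N from the fingers or the arm) (contact force between any of the fingers, the arm and push_bar above 6 N).
It fails at once if a bystander is pushed, lifted or carried (more than 25 mm) or tipped (distance of any of bottle_a, bottle_b, shaker, jar, jigger, carton, coupe, wineglass from where it was at the start of the episode above 0.025 m or angle between any of bottle_a, bottle_b, shaker, jar, jigger, carton, coupe, wineglass's own z axis and vertical above 0.35 rad).
It also fails if it takes over 58 s, if anything falls off the work surface, if the arm or the gripper's body presses on something with over 40 N, if the wrist force passes 120 N, or if a joint passes its speed limit or range.

## Robot

A 7-joint arm with a two-finger parallel gripper is mounted at the origin on the work surface. World frame = base frame: x ahead of the robot, y to its left, z up, the work surface at z = 0. Lengths are in m, angles in rad, forces in N, time in s.
With the tool pointing down it reaches from about 0.4 to 0.9 m from the base axis. Payload 5.5 kg.
Tool frame: the origin (TCP) lies at the very end of the fingers, on their centre line; the grasp point (between the pads) lies grip_point_offset behind it (grip_point_offset is the distance from the TCP to the grasp point, in m); z points along the fingers, y is the direction in which the jaws open and shut (so a half turn about z gives the same grasp; the last joint's range is limited). The gripper opens to 92 mm and grips with 3 to 60 N. Pads are 19 mm wide; open, the fingers measure 130 mm over their backs; the gripper's body (75 mm by 190 mm) begins 47 mm behind the grasp point.
Start: joints at [1.6, 0.501, -0.427, 1.55, 0.221, 1.138, -0.21], TCP at [0.151, -0.632, 0.227] pointing down, gripper open.
Joint ranges: [-2.88, 2.88], [-0.31, 2.03], [-1.54, 1.56], [0.2, 2.42], [-1.41, 4.55], [0.19, 2.02], [-2.57, 2.57]. Speed limits (rad/s): [2.57, 2.57, 3.14, 3.14, 3.14, 3.14, 3.14].

## Interface

Orientations are given as a rotation vector (axis times angle).
In Python, from rig import get_state, camera, finish_job, grip_point_offset gives the robot as it stands.
- The arm moves only by the tool drive_tool, never from a script. Its argument "motion" is a list of rows, each a list of 7 numbers: the shift along the tool's x, y, z in m, then the turn, a rotation vector about the tool's x, y, z in rad, then the closure in counts, from 0 (fully open) to 255 (shut). In form: [[dx, dy, dz, rx, ry, rz, hand], ...]. A call has 1 to 8 rows; each row is the pose to reach, as a shift and turn from the pose commanded when the call began, along the tool's axes at that moment; what a row does not reach only later rows make up. A row lasts 1/8 s, in which the tool goes at most 62.5 mm and 10.7 degrees, less where a joint would pass 70% of its speed; a pose out of reach is approached as far as the arm can. A call with a gripper value outside its range is refused whole. The fingers move at their own pace and stop on an object; the grip force is fixed at half the most. Time passes only in rows, so rows that repeat a pose let the fingers close. It gives the time, the measured TCP pose, the force and the opening at its end, in the units of the state.
- get_state(): the state, without advancing time (a new reading comes with each control period).
- camera(name): name is "scene" or "top" or "wrist"; returns a dict with "frame" (480x640x3 uint8, blue, green, red), "fx", "fy", "cx", "cy" (pixels), "world_from_camera" (4x4, takes a point from camera to world coordinates). Camera axes: x right, y up, looking along -z (the intrinsics and any distortion apply to the point x, -y, -z); pixel columns grow to the right and rows downward; lengths in m; the calibration is good to about 2 mm. A picture is of the moment at which its call begins. There is no depth.
- finish_job(): hands the job in, once; it reports no verdict.
The state is a dict: "time_s": time; "joint_positions": joint angles; "joint_vel": joint speeds; "effort": joint torques, N m; "ee_pos": TCP position; "eef_rot": TCP orientation; "wrist_force": force on the tool from outside, world axes, zero at the start; "wrist_torque": the same for the moment, N m; "opening": finger opening in m.
Only numpy, scipy, OpenCV 4.12 (cv2) and the standard library are available. Lean on these libraries where they do the work, as an engineer would, in place of code of your own. Each camera call takes 0.05 s, during which the arm holds its last target.

## Working session

There is one attempt and no reset: what is moved stays moved. The work goes in short steps, Python scripts to look and compute and a tool call to move; the robot and the scene stay as the last step left them, time stands still between calls to the robot, and variables do not carry over. Pictures are saved under pics/ and viewed, and the job is handed in when it is done.

Besides the shell and the picture viewer there is one more tool, called after "Emit:" as a command line: name --pt "numbers of a row" for each row, then --argument value for the rest. drive_tool: Moves the arm, as the interface text tells. Its arguments: {"type":"object","properties":{"motion":{"type":"array"}},"required":["motion"]}

```bash
mkdir -p pics; ls; python3 - <<'E'
from rig import *
import cv2,numpy as np
print(grip_point_offset if not callable(grip_point_offset) else grip_point_offset())
s=get_state()
for k in s: print(k,np.round(s[k],4))
for n in ["scene","top","wrist"]:
    c=camera(n); cv2.imwrite(f"pics/{n}0.png",c["frame"]); print(n,c["fx"],c["fy"],c["cx"],c["cy"],[k for k in c]); print(np.round(c["world_from_camera"],4).tolist())
E
```

```text
pics
0.0188
time_s 0.0
joint_positions [ 1.6002  0.5018 -0.4268  1.5515  0.2208  1.1383 -0.2103]
joint_vel [ 0.0013  0.0006 -0.0004  0.0008  0.0001 -0.0005 -0.0001]
effort [-3.00000e-04 -5.66594e+01 -5.81640e+00 -2.79112e+01 -6.87000e-02
  3.08000e-02  2.00000e-04]
ee_pos [ 0.1504 -0.6316  0.2257]
eef_rot [-3.1182e+00 -3.6630e-01  3.0000e-04]
wrist_force [-0.0979 -0.5584  0.3675]
wrist_torque [-0.0263  0.0533  0.0317]
opening 0.0919
scene 484.2063893621755 484.2063893621755 316.6691594353628 233.35544599660048 ['frame', 'fx', 'fy', 'cx', 'cy', 'world_from_camera']
[[0.6169, -0.6684, 0.4155, 1.1064], [0.7869, 0.5138, -0.3418, -0.4602], [0.0149, 0.5378, 0.8429, 1.2724], [0.0, 0.0, 0.0, 1.0]]
top 559.4409361495053 559.4409361495053 314.1414150074361 245.8501703257319 ['frame', 'fx', 'fy', 'cx', 'cy', 'world_from_camera']
[[-0.0024, 0.9982, -0.0592, 0.465], [-0.9999, -0.0033, -0.0148, 0.0115], [-0.015, 0.0591, 0.9981, 1.4278], [0.0, 0.0, 0.0, 1.0]]
wrist 345.78748027422097 345.78748027422097 320.77915126886774 239.78567919697622 ['frame', 'fx', 'fy', 'cx', 'cy', 'world_from_camera']
[[0.231, 0.942, 0.2433, 0.215], [-0.9729, 0.2244, 0.0549, -0.6166], [-0.0029, -0.2494, 0.9684, 0.3834], [0.0, 0.0, 0.0, 1.0]]
```

View pics/scene0.png

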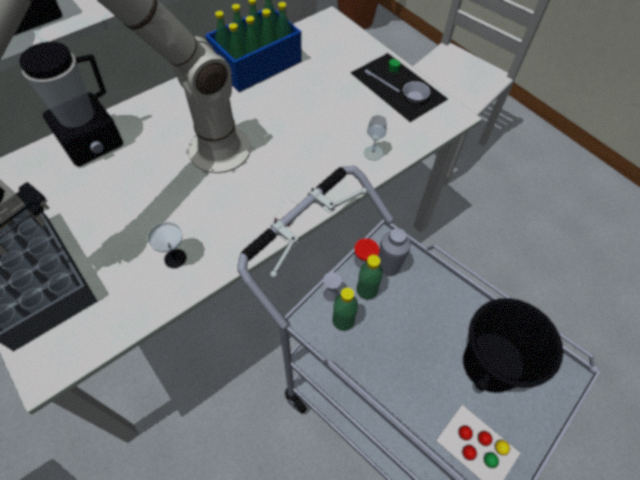

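View pics/top0.png

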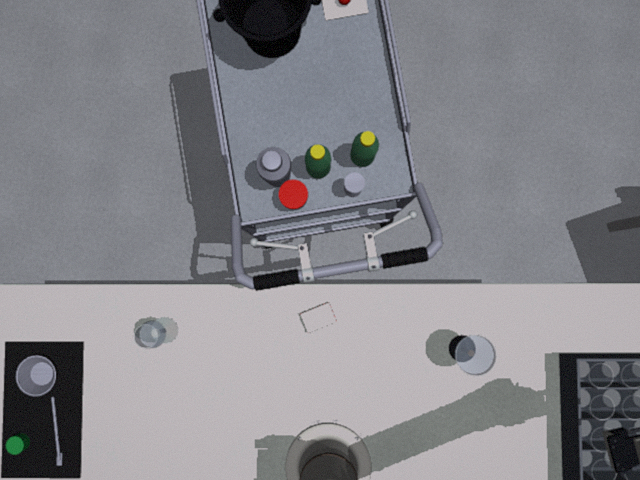

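View pics/wrist0.png

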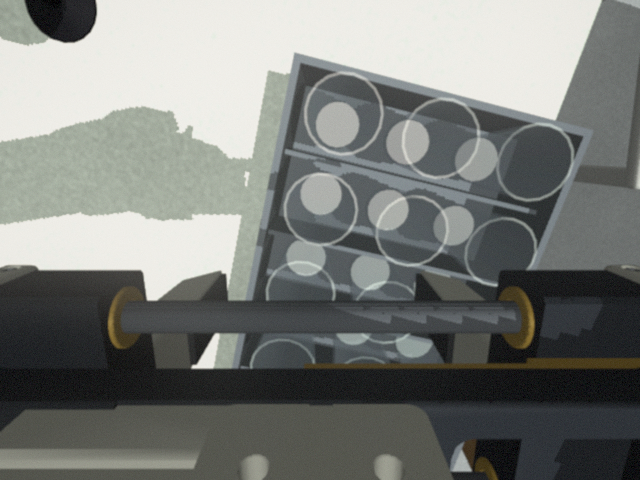

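```bash
python3 - <<'E'
import cv2
a=cv2.imread("pics/top0.png")[120:310,190:470]; cv2.imwrite("pics/topz.png",cv2.resize(a,None,fx=2.85,fy=2.85,interpolation=cv2.INTER_CUBIC))
a=cv2.imread("pics/scene0.png")[150:350,220:430]; cv2.imwrite("pics/scenez.png",cv2.resize(a,None,fx=3,fy=3,interpolation=cv2.INTER_CUBIC))
E
```

```text
(no output)
```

View pics/topz.png

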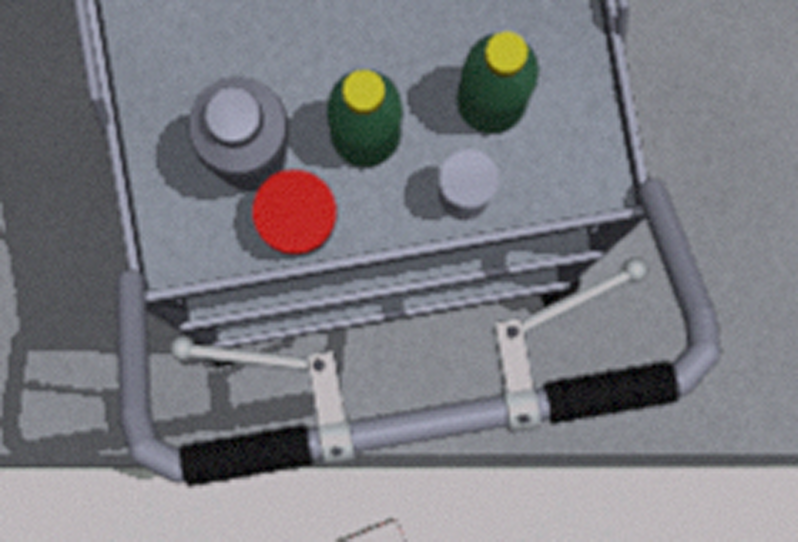

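View pics/scenez.png

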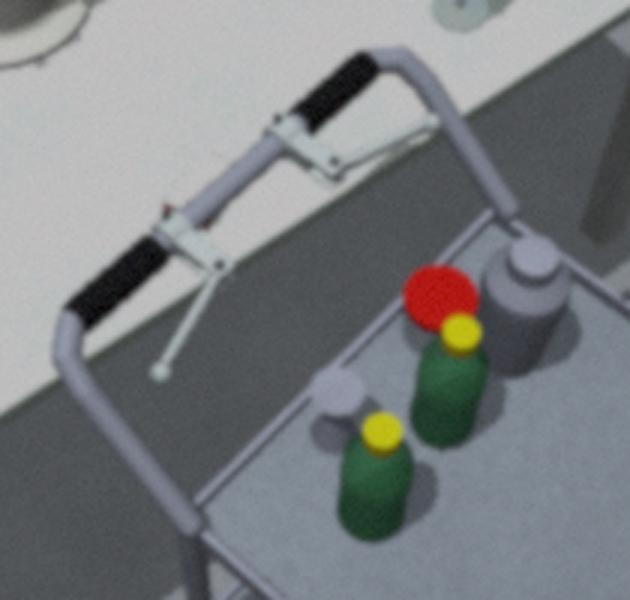

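```bash
cat > h.py <<'E'
import numpy as np
TOP=dict(f=559.4409361495053,cx=314.1414150074361,cy=245.8501703257319,T=np.array([[-0.0024, 0.9982, -0.0592, 0.465], [-0.9999, -0.0033, -0.0148, 0.0115], [-0.015, 0.0591, 0.9981, 1.4278], [0.0, 0.0, 0.0, 1.0]]))
SC=dict(f=484.2063893621755,cx=316.6691594353628,cy=233.35544599660048,T=np.array([[0.6169, -0.6684, 0.4155, 1.1064], [0.7869, 0.5138, -0.3418, -0.4602], [0.0149, 0.5378, 0.8429, 1.2724], [0.0, 0.0, 0.0, 1.0]]))
def proj(C,P):
    p=np.linalg.inv(C['T'])@np.r_[P,1]; return np.array([C['cx']+C['f']*p[0]/-p[2],C['cy']-C['f']*p[1]/-p[2]])
def onz(C,uv,z):
    d=C['T'][:3,:3]@np.array([(uv[0]-C['cx'])/C['f'],-(uv[1]-C['cy'])/C['f'],-1]); o=C['T'][:3,3]
    return o+d*(z-o[2])/d[2]
E
python3 - <<'E'
from h import *
from scipy.optimize import least_squares
t=lambda u,v:np.array([u/2.85+190-.3,v/2.85+120-.3]); s=lambda u,v:np.array([u/3+220-.33,v/3+150-.33])
s32,c32=np.sin(.32),np.cos(.32)
B=(.058+.107*s32,.075+.107*c32)
obs=[(TOP,t(181,348),B[0],B[1],'h'),(TOP,t(636,269),B[0],-B[1],'h'),(TOP,t(319,365),.058,.075,'p'),(TOP,t(512,330),.058,-.075,'p'),
(TOP,t(186,466),0,.192,0),(TOP,t(310,443),0,.092,0),(TOP,t(548,402),0,-.092,0),(TOP,t(676,383),0,-.192,0),
(SC,s(434,121),B[0],B[1],'h'),(SC,s(160,371),B[0],-B[1],'h'),(SC,s(336,163),.058,.075,'p'),(SC,s(221,264),.058,-.075,'p')]
def P(q,x,y,k):
    z=.2+(q[3] if k=='h' else q[4] if k=='p' else 0)
    c,sn=np.cos(q[2]),np.sin(q[2]); return np.array([q[0]+c*x-sn*y,q[1]+sn*x+c*y,z])
f=lambda q:np.concatenate([proj(C,P(q,x,y,k))-uv for C,uv,x,y,k in obs])
r=least_squares(f,[.45,0,.1,0,0],loss='soft_l1')
print(r.x); print(np.round(f(r.x).reshape(-1,2),1))
q=r.x
for sg in(1,-1):
  for ang,n in((.32,'out'),(0,'stop')):
    print(sg,n,P(q,.058+.08*np.sin(ang),sg*(.075+.08*np.cos(ang)),'h'))
print([np.round(onz(TOP,t(*uv),z),3) for uv,z in [((294,212),.128),((469,180),.145),((364,90),.233),((507,52),.233),((234,115),.234)]])
b=[np.round(onz(TOP,uv,z),3) for uv,z in [((150,333),.15),((473,353),.13),((318,318),.02)]];print(b)
E
```

```text
[ 0.4883031  -0.02691699  0.16707871  0.00782104  0.015456  ]
[[ 0.3 -1.2]
 [-0.3 -0.8]
 [-0.  -0.1]
 [ 0.4  0.5]
 [-1.2 -0.1]
 [ 0.2  0.3]
 [-0.6  0.5]
 [-0.5 -0.6]
 [-0.6  0.2]
 [ 0.2 -0.2]
 [-1.2 -0.4]
 [-1.5  0.5]]
1 out [0.54520883 0.13575059 0.20782104]
1 stop [0.51971855 0.13557015 0.20782104]
-1 out [ 0.59541183 -0.16192337  0.20782104]
-1 stop [ 0.57127232 -0.17011304  0.20782104]
[array([0.664, 0.08 , 0.128]), array([ 0.687, -0.063,  0.145]), array([0.741, 0.022, 0.233]), array([ 0.769, -0.087,  0.233]), array([0.722, 0.12 , 0.234])]
[array([0.343, 0.405, 0.15 ]), array([ 0.295, -0.332,  0.13 ]), array([0.368, 0.023, 0.02 ])]
```

```bash
cat >> h.py <<'E'
from scipy.spatial.transform import Rotation as Ro
BO=np.array([.4883,-.0269]); YAW=.167
def bar(bx,by,z):
    c,s=np.cos(YAW),np.sin(YAW); return np.array([BO[0]+c*bx-s*by,BO[1]+s*bx+c*by,z])
def tobar(p):
    c,s=np.cos(YAW),np.sin(YAW); d=np.array(p[:2])-BO; return np.array([c*d[0]+s*d[1],-s*d[0]+c*d[1],p[2]])
def Rt(yaw=YAW):
    y=np.array([np.cos(yaw),np.sin(yaw),0]); z=np.array([0,0,-1.]); return Ro.from_matrix(np.c_[np.cross(y,z),y,z])
def go(s,p,R=None):
    R0=Ro.from_rotvec(s['eef_rot']); R=R or Rt()
    return np.round(np.r_[R0.inv().apply(np.array(p)-s['ee_pos']),(R0.inv()*R).as_rotvec()],4)
E
python3 - <<'E'
from h import *; from rig import get_state
s=get_state()
print(go(s,[.48,-.40,.34],Rt(YAW-.8)),go(s,bar(.125,.155,.33)))
E
```

```text
[ 3.743e-01 -1.493e-01 -1.138e-01 -1.400e-03 -6.000e-04 -7.041e-01] [ 6.0390e-01 -6.5670e-01 -1.0310e-01 -1.1000e-03 -1.2000e-03 -1.5041e+00]
```

Emit:
drive_tool --pt "0.02 0 -0.05 0 0 -0.05 255" --pt "0.07 -0.02 -0.09 0 0 -0.15 255" --pt "0.12 -0.045 -0.114 0 0 -0.27 255" --pt "0.175 -0.07 -0.114 0 0 -0.38 255" --pt "0.23 -0.09 -0.114 0 0 -0.48 255" --pt "0.28 -0.11 -0.114 0 0 -0.57 255" --pt "0.33 -0.13 -0.114 0 0 -0.65 255" --pt "0.374 -0.149 -0.114 0 0 -0.704 255"

```text
time_s: 1.15
ee_pos: [0.4813, -0.3992, 0.3405]
eef_rot: [-2.8, -1.423, -0.0]
wrist_force: [-0.0, -0.2, -0.9]
opening: 0.0163
```

```bash
python3 - <<'E'
from h import *; from rig import get_state
s=get_state()
print(s['joint_positions'],s['ee_pos'],s['opening'])
print(go(s,bar(.125,.155,.33)))
E
```

```text
[ 1.15759305  0.42199554 -0.70806896  1.46541281  0.27583171  1.35592711
 -0.19603915] [ 0.48129717 -0.39915834  0.34051347] 0.01633994556097046
[ 5.026e-01 -2.373e-01  1.070e-02 -2.000e-04 -4.000e-04 -7.972e-01]
```

Emit:
drive_tool --pt "0.06 -0.03 0 0 0 -0.09 255" --pt "0.12 -0.06 0 0 0 -0.2 255" --pt "0.18 -0.09 0 0 0 -0.31 255" --pt "0.24 -0.12 0 0 0 -0.42 255" --pt "0.3 -0.145 0.0 0 0 -0.53 255" --pt "0.36 -0.17 0.0 0 0 -0.64 255" --pt "0.42 -0.2 0.0 0 0 -0.73 255" --pt "0.47 -0.225 0.01 0 0 -0.797 255"

```text
time_s: 2.15
ee_pos: [0.5733, 0.0916, 0.3336]
eef_rot: [2.03, 2.397, 0.001]
wrist_force: [0.7, -0.6, -0.2]
opening: 0.0004
```

```bash
python3 - <<'E'
from h import *; from rig import *
import cv2
s=get_state()
print(s['joint_positions'],s['ee_pos'],s['opening'],tobar(s['ee_pos']))
print(go(s,bar(.125,.155,.30)))
for n in ["scene","wrist","top"]:
    cv2.imwrite(f"pics/{n}1.png",camera(n)["frame"])
E
```

```text
[ 0.55173987  0.4189414  -1.01374081  1.58447256  0.36324807  1.3403758
 -0.34140903] [0.57326091 0.09158644 0.33358394] 0.00044208436220946406 [0.10347431 0.10271543 0.33358394]
[ 0.0523  0.0214  0.0336  0.0011  0.0004 -0.0015]
```

View pics/wrist1.png

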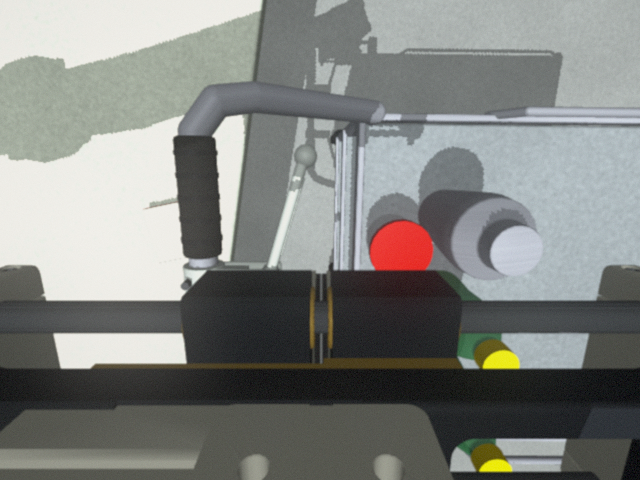

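View pics/scene1.png

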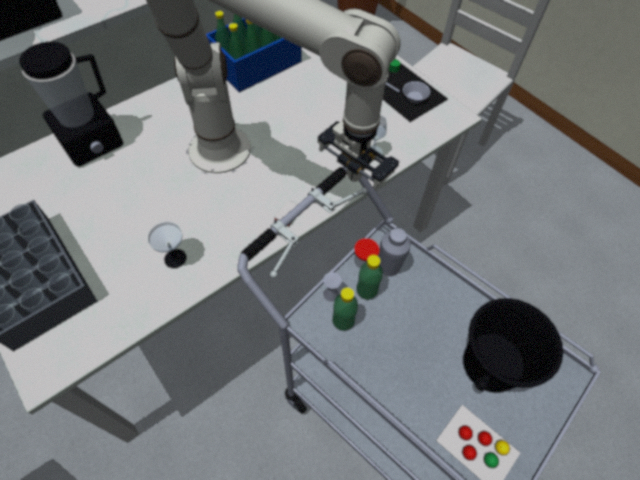

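```bash
python3 - <<'E'
from h import *; from rig import *
c=camera("wrist"); C=dict(f=c['fx'],cx=c['cx'],cy=c['cy'],T=c['world_from_camera'])
for uv,z in [((305,156),.208),((274,265),.208),((197,140),.2),((201,256),.2)]:
    print(tobar(onz(C,uv,z)))
E
```

```text
[0.0890319  0.17009959 0.208     ]
[0.06185567 0.07886418 0.208     ]
[0.00144998 0.182097   0.2       ]
[-0.00314251  0.08414668  0.2       ]
```

Emit:
drive_tool --pt "0.01 0.005 0.0 0 0 0 255" --pt "0.025 0.01 0.005 0 0 0 255" --pt "0.038 0.016 0.015 0 0 0 255" --pt "0.048 0.021 0.025 0 0 0 255" --pt "0.052 0.0215 0.034 0 0 0 255" --pt "0.052 0.0215 0.034 0 0 0 255"

```text
time_s: 3.1
ee_pos: [0.5848, 0.1449, 0.2981]
eef_rot: [-2.03, -2.396, 0.003]
wrist_force: [0.4, -0.4, 0.6]
opening: 0.0008
```

```bash
python3 - <<'E'
from h import *; from rig import *
s=get_state()
print(s['joint_positions'],tobar(s['ee_pos']),s['wrist_force'])
print(go(s,bar(.125,.155,.195)))
E
```

```text
[ 0.41864437  0.49209463 -0.98424522  1.57721219  0.4197263   1.30223654
 -0.45990279] [0.1237245  0.15337451 0.29809954] [ 0.35658985 -0.40630466  0.64184381]
[ 0.0016  0.0015  0.1031 -0.0021  0.     -0.0021]
```

Emit:
drive_tool --pt "0.001 0.001 0.015 0 0 0 255" --pt "0.001 0.001 0.035 0 0 0 255" --pt "0.001 0.001 0.055 0 0 0 255" --pt "0.001 0.001 0.075 0 0 0 255" --pt "0.001 0.001 0.095 0 0 0 255" --pt "0.001 0.001 0.108 0 0 0 255" --pt "0.001 0.001 0.112 0 0 0 255" --pt "0.001 0.001 0.112 0 0 0 255"

```text
time_s: 4.1
ee_pos: [0.5865, 0.1462, 0.1874]
eef_rot: [2.032, 2.396, 0.0]
wrist_force: [0.3, -0.5, 0.1]
opening: 0.0006
```

```bash
python3 - <<'E'
from h import *; from rig import *
import cv2
s=get_state()
print(tobar(s['ee_pos']),s['wrist_force'])
print(go(s,bar(.058+.0045+.019,.155,.185)))
a=camera("scene")["frame"][130:290,270:470]; cv2.imwrite("pics/s2.png",cv2.resize(a,None,fx=3.5,fy=3.5,interpolation=cv2.INTER_CUBIC))
E
```

```text
[0.12556576 0.15433302 0.18741713] [ 0.33934411 -0.5095736   0.1464603 ]
[ 0.0005 -0.0441  0.0024  0.0002 -0.0002 -0.0029]
```

View pics/s2.png

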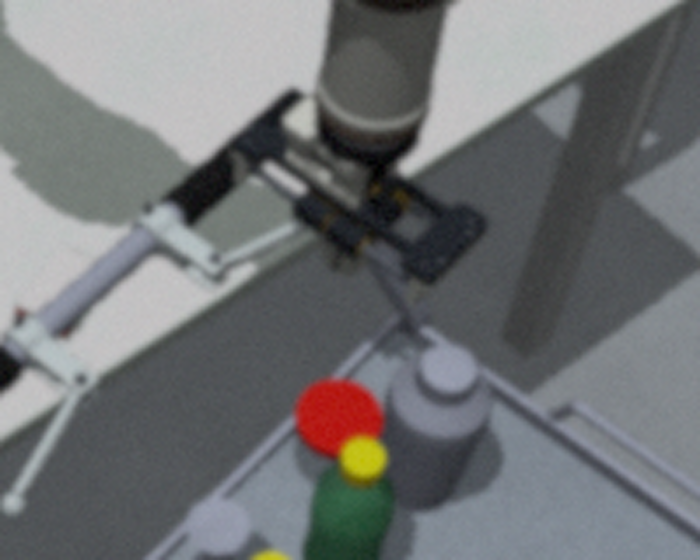

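Emit:
drive_tool --pt "0 -0.006 0 0 0 0 255" --pt "0 -0.012 0 0 0 0 255" --pt "0 -0.018 0 0 0 0 255" --pt "0 -0.023 0 0 0 0 255" --pt "0 -0.028 0 0 0 0 255" --pt "0 -0.032 0 0 0 0 255" --pt "0 -0.036 0 0 0 0 255" --pt "0 -0.036 0 0 0 0 255"

```text
time_s: 5.15
ee_pos: [0.5525, 0.1417, 0.1885]
eef_rot: [2.03, 2.395, 0.008]
wrist_force: [5.7, 3.9, -0.7]
opening: 0.0007
```

```bash
python3 - <<'E'
from h import *; from rig import *
s=get_state()
print(tobar(s['ee_pos']),s['wrist_force'])
E
```

```text
[0.0913013  0.15562389 0.18849716] [ 5.72826477  3.89611214 -0.71569087]
```

Emit:
drive_tool --pt "0 -0.003 0 0 0 0 255" --pt "0 -0.006 0 0 0 0 255" --pt "0 -0.008 0 0 0 0 255" --pt "0 -0.01 0 0 0 0 255" --pt "0 -0.012 0 0 0 0 255" --pt "0 -0.012 0 0 0 0 255"

```text
time_s: 5.9
ee_pos: [0.5414, 0.1408, 0.1887]
eef_rot: [2.03, 2.396, 0.012]
wrist_force: [7.8, 7.5, -3.2]
opening: 0.0005
```

```bash
python3 - <<'E'
from h import *; from rig import *
import cv2
s=get_state()
print(tobar(s['ee_pos']),s['wrist_force'])
cv2.imwrite("pics/w3.png",camera("wrist")["frame"])
E
```

```text
[0.08019915 0.15652411 0.18865467] [ 7.76938955  7.49734904 -3.16162915]
```

View pics/w3.png

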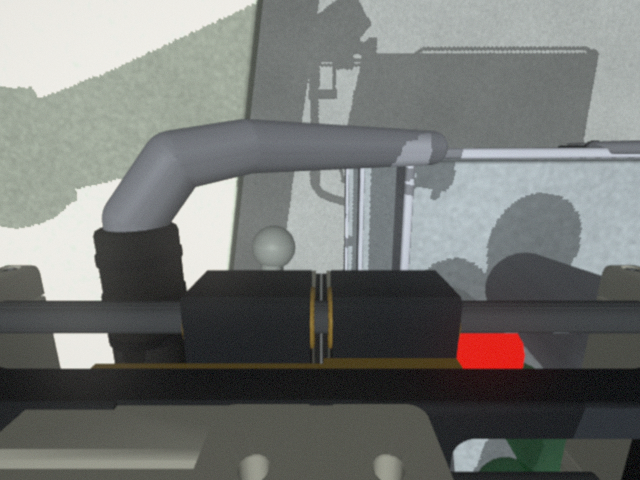

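Emit:
drive_tool --pt "0 -0.002 0 0 0 0 255" --pt "0 -0.004 0 0 0 0 255" --pt "0 -0.005 0 0 0 0 255" --pt "0 -0.005 0 0 0 0 255"

```text
time_s: 6.45
ee_pos: [0.539, 0.1405, 0.1889]
eef_rot: [2.029, 2.394, 0.02]
wrist_force: [15.4, 8.1, -8.7]
opening: 0.0005
```

```bash
python3 - <<'E'
from h import *; from rig import *
import cv2
s=get_state()
print(tobar(s['ee_pos']),s['wrist_force'])
cv2.imwrite("pics/w4.png",camera("wrist")["frame"])
a=camera("top")["frame"][200:300,210:330]; cv2.imwrite("pics/t4.png",cv2.resize(a,None,fx=5,fy=5,interpolation=cv2.INTER_CUBIC))
E
```

```text
[0.07777102 0.15662371 0.1889235 ] [15.36747583  8.1019415  -8.68383981]
```

View pics/t4.png

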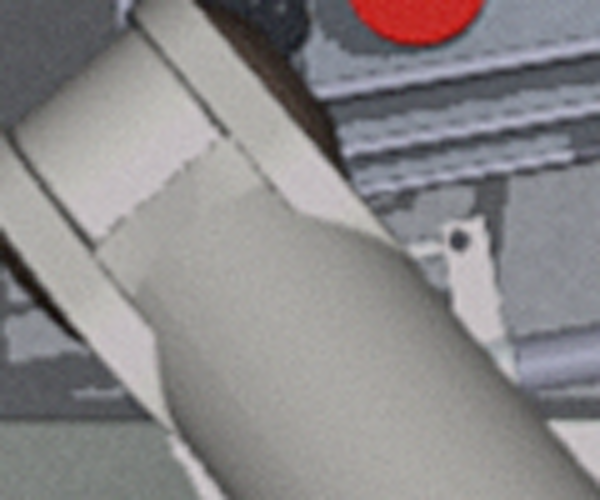

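Emit:
drive_tool --pt "0 -0.002 0 0 0 0 255" --pt "0 -0.003 0 0 0 0 255" --pt "0 -0.003 0 0 0 0 255" --pt "0 -0.003 0 0 0 0 255" --pt "0 -0.003 0 0 0 0 255" --pt "0 -0.003 0 0 0 0 255" --pt "0 -0.003 0 0 0 0 255" --pt "0 -0.003 0 0 0 0 255"

```text
time_s: 7.55
ee_pos: [0.5388, 0.1403, 0.1895]
eef_rot: [2.028, 2.391, 0.027]
wrist_force: [22.5, 9.3, -13.4]
opening: -0.0001
```

Emit:
drive_tool --pt "0 0 0 0 0 0 255" --pt "0 0 0 0 0 0 255" --pt "0 0 0 0 0 0 255" --pt "0 0 0 0 0 0 255" --pt "0 0 0 0 0 0 255"

```text
time_s: 8.18
ee_pos: [0.5388, 0.1403, 0.1895]
eef_rot: [2.028, 2.391, 0.027]
wrist_force: [21.1, 9.1, -12.7]
opening: 0.0004
```

```bash
python3 - <<'E'
from h import *; from rig import *
import cv2
s=get_state()
print(tobar(s['ee_pos']),s['wrist_force'])
a=camera("scene")["frame"][150:290,290:430]; cv2.imwrite("pics/s5.png",cv2.resize(a,None,fx=4,fy=4,interpolation=cv2.INTER_CUBIC))
E
```

```text
[0.07757613 0.15648596 0.18954891] [ 21.06499802   9.12956608 -12.69451566]
```

View pics/s5.png

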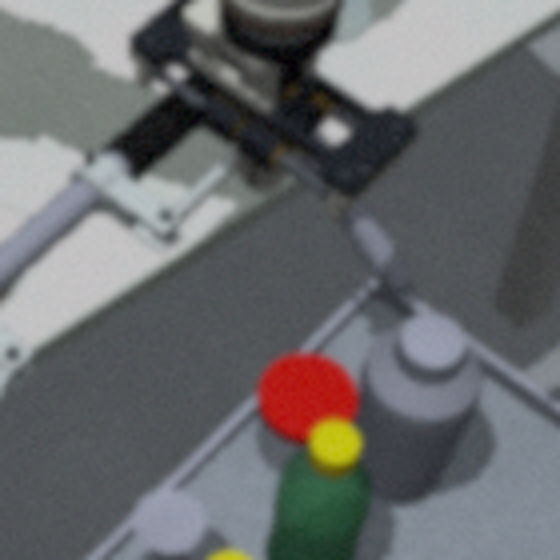

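Emit:
drive_tool --pt "0 0.005 0 0 0 0 255" --pt "0 0.011 0 0 0 0 255" --pt "0 0.018 0 0 0 0 255" --pt "0 0.026 0 0 0 0 255" --pt "0 0.035 0 0 0 0 255" --pt "0 0.045 0 0 0 0 255" --pt "0 0.055 0 0 0 0 255" --pt "0 0.056 0 0 0 0 255"

```text
time_s: 9.22
ee_pos: [0.5862, 0.1464, 0.1868]
eef_rot: [-2.031, -2.395, 0.001]
wrist_force: [-0.4, 0.6, -0.6]
opening: 0.0001
```

```bash
python3 - <<'E'
from h import *; from rig import *
import cv2
s=get_state()
print(tobar(s['ee_pos']),s['wrist_force'])
print(go(s,bar(.125,.155,.30)))
a=camera("scene")["frame"][150:290,290:430]; cv2.imwrite("pics/s6.png",cv2.resize(a,None,fx=4,fy=4,interpolation=cv2.INTER_CUBIC))
E
```

```text
[0.12533199 0.15464333 0.18675287] [-0.39485102  0.55667991 -0.58605505]
[ 0.0004 -0.0005 -0.1132 -0.0013 -0.0007 -0.0026]
```

View pics/s6.png

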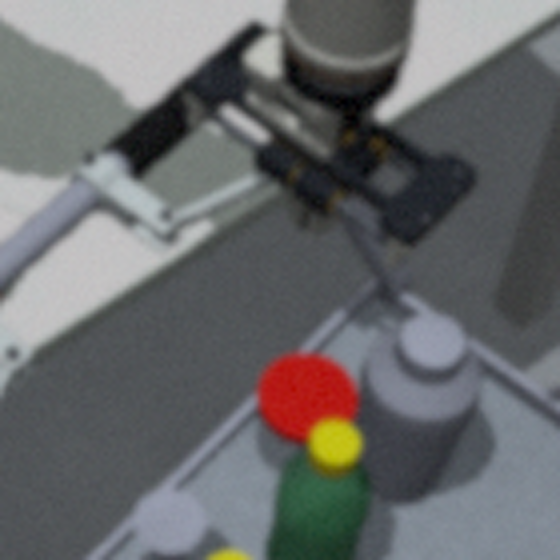

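Lever is back out, the tool free. Up, then across to the right.

Emit:
drive_tool --pt "0 0 -0.02 0 0 0 255" --pt "0 0 -0.05 0 0 0 255" --pt "0 0 -0.08 0 0 0 255" --pt "-0.02 0 -0.105 0 0 0 255" --pt "-0.06 0 -0.113 0 0 0 255" --pt "-0.105 0 -0.113 0 0 0 255" --pt "-0.14 0 -0.113 0 0 0 255" --pt "-0.15 0 -0.113 0 0 0 255"

```text
time_s: 10.28
ee_pos: [0.6111, -0.0051, 0.3013]
eef_rot: [2.036, 2.391, -0.001]
wrist_force: [-0.2, -0.5, -0.0]
opening: 0.0006
```

Emit:
drive_tool --pt "-0.02 0 0 0 0 0 255" --pt "-0.05 0 0 0 0 0 255" --pt "-0.085 0 0 0 0 0 255" --pt "-0.12 0 0 0 0 0 255" --pt "-0.145 0 0 0 0 0 255" --pt "-0.16 0 0 0 0 0 255" --pt "-0.16 0 0 0 0 0 255"

```text
time_s: 11.15
ee_pos: [0.637, -0.1603, 0.3002]
eef_rot: [-2.033, -2.395, -0.0]
wrist_force: [-0.2, 0.5, 0.2]
opening: 0.0002
```

```bash
python3 - <<'E'
from h import *; from rig import *
import cv2
s=get_state()
print(s['joint_positions'],tobar(s['ee_pos']),s['wrist_force'])
print(go(s,bar(.125,-.155,.185)))
a=camera("scene")["frame"][140:300,230:430]; cv2.imwrite("pics/s7.png",cv2.resize(a,None,fx=3.5,fy=3.5,interpolation=cv2.INTER_CUBIC))
E
```

```text
[ 0.80675157  0.57943349 -0.92020864  1.43332105  0.46180871  1.3553837
  0.03112337] [ 0.12442332 -0.15627601  0.3001685 ] [-0.24149614  0.54101956  0.20879184]
[ 1.200e-03  6.000e-04  1.152e-01 -1.000e-04 -5.000e-04 -3.900e-03]
```

View pics/s7.png

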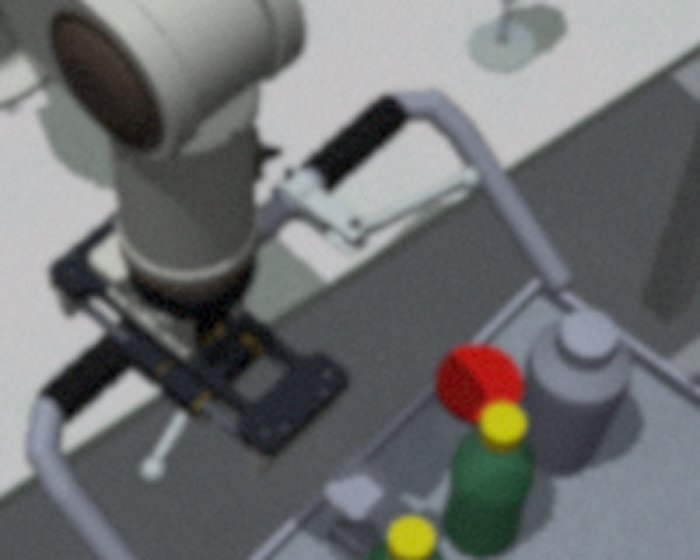

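Emit:
drive_tool --pt "0.001 0.001 0.015 0 0 0 255" --pt "0.001 0.002 0.035 0 0 0 255" --pt "0.001 0.002 0.055 0 0 0 255" --pt "0.001 0.002 0.075 0 0 0 255" --pt "0.001 0.002 0.095 0 0 0 255" --pt "0.001 0.002 0.108 0 0 0 255" --pt "0.001 0.002 0.113 0 0 0 255" --pt "0.001 0.002 0.113 0 0 0 255"

```text
time_s: 12.2
ee_pos: [0.6389, -0.1586, 0.1873]
eef_rot: [2.032, 2.396, 0.0]
wrist_force: [0.9, 0.3, -0.2]
opening: 0.0005
```

```bash
python3 - <<'E'
from h import *; from rig import *
s=get_state()
print(tobar(s['ee_pos']),s['wrist_force'])
print(go(s,bar(.0815,-.155,.185)))
E
```

```text
[ 0.12658789 -0.15486092  0.18732589] [ 0.94884174  0.26552392 -0.16160655]
[-0.0003 -0.0451  0.0023  0.0002 -0.0001 -0.003 ]
```

Emit:
drive_tool --pt "0 -0.006 0 0 0 0 255" --pt "0 -0.012 0 0 0 0 255" --pt "0 -0.018 0 0 0 0 255" --pt "0 -0.024 0 0 0 0 255" --pt "0 -0.029 0 0 0 0 255" --pt "0 -0.033 0 0 0 0 255" --pt "0 -0.037 0 0 0 0 255" --pt "0 -0.037 0 0 0 0 255"

```text
time_s: 13.2
ee_pos: [0.6042, -0.1658, 0.1885]
eef_rot: [2.03, 2.391, 0.004]
wrist_force: [6.1, -2.6, -0.3]
opening: 0.0004
```

Emit:
drive_tool --pt "0 -0.003 0 0 0 0 255" --pt "0 -0.006 0 0 0 0 255" --pt "0 -0.009 0 0 0 0 255" --pt "0 -0.012 0 0 0 0 255" --pt "0 -0.014 0 0 0 0 255" --pt "0 -0.014 0 0 0 0 255"

```text
time_s: 13.95
ee_pos: [0.5918, -0.1688, 0.1887]
eef_rot: [2.029, 2.389, 0.006]
wrist_force: [10.7, -3.6, -2.1]
opening: 0.0001
```

```bash
python3 - <<'E'
from h import *; from rig import *
s=get_state()
print(tobar(s['ee_pos']),s['wrist_force'])
E
```

```text
[ 0.0784983  -0.15716193  0.18870835] [10.70657312 -3.5828543  -2.14575205]
```

Emit:
drive_tool --pt "0 -0.002 0 0 0 0 255" --pt "0 -0.004 0 0 0 0 255" --pt "0 -0.006 0 0 0 0 255" --pt "0 -0.007 0 0 0 0 255" --pt "0 -0.007 0 0 0 0 255" --pt "0 -0.007 0 0 0 0 255" --pt "0 -0.007 0 0 0 0 255" --pt "0 -0.007 0 0 0 0 255"

```text
time_s: 14.95
ee_pos: [0.5913, -0.1689, 0.1894]
eef_rot: [2.022, 2.383, 0.022]
wrist_force: [29.4, -2.7, -16.4]
opening: 0.0005
```

Emit:
drive_tool --pt "0 0 0 0 0 0 255" --pt "0 0 0 0 0 0 255" --pt "0 0 0 0 0 0 255" --pt "0 0 0 0 0 0 255" --pt "0 0 0 0 0 0 255" --pt "0 0 0 0 0 0 255"

```text
time_s: 15.7
ee_pos: [0.5913, -0.1689, 0.1894]
eef_rot: [2.022, 2.383, 0.023]
wrist_force: [29.0, -3.0, -17.0]
opening: 0.0002
```

```bash
python3 - <<'E'
from h import *; from rig import *
import cv2
s=get_state()
print(tobar(s['ee_pos']),s['wrist_force'])
a=camera("scene")["frame"][140:300,230:430]; cv2.imwrite("pics/s8.png",cv2.resize(a,None,fx=3.5,fy=3.5,interpolation=cv2.INTER_CUBIC))
E
```

```text
[ 0.07800117 -0.15710698  0.18940016] [ 29.01043716  -2.98638218 -16.95493786]
```

View pics/s8.png

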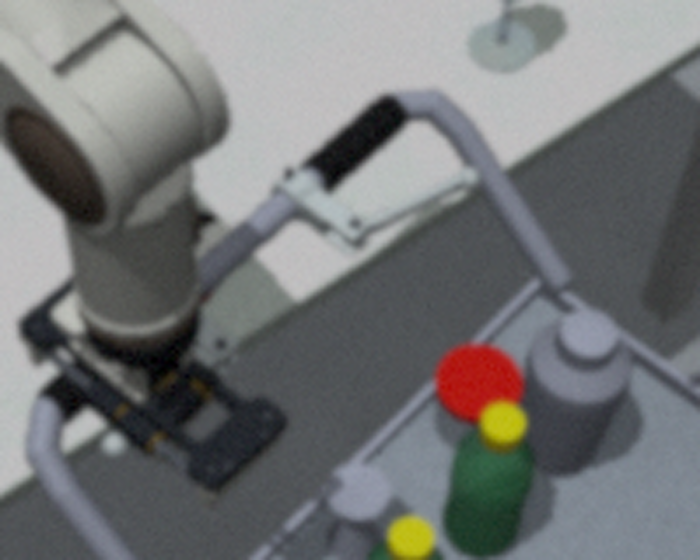

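Emit:
drive_tool --pt "0 0.005 0 0 0 0 255" --pt "0 0.011 0 0 0 0 255" --pt "0 0.018 0 0 0 0 255" --pt "0 0.026 0 0 0 0 255" --pt "0 0.035 0 0 0 0 255" --pt "0 0.045 0 0 0 0 255" --pt "0 0.055 0 0 0 0 255" --pt "0 0.058 0 0 0 0 255"

```text
time_s: 16.75
ee_pos: [0.6388, -0.1589, 0.1868]
eef_rot: [-2.032, -2.395, 0.001]
wrist_force: [-0.2, 0.1, -0.7]
opening: 0.0004
```

Emit:
drive_tool --pt "0 0 -0.02 0 0 0 255" --pt "0 0 -0.05 0 0 0 255" --pt "0 0 -0.08 0 0 0 255" --pt "0 0 -0.11 0 0 0 255" --pt "0 0 -0.13 0 0 0 255" --pt "0 0 -0.14 0 0 0 255" --pt "0 0 -0.14 0 0 0 255"

```text
time_s: 17.62
ee_pos: [0.6388, -0.1586, 0.3277]
eef_rot: [2.032, 2.395, 0.0]
wrist_force: [0.2, 0.3, -0.5]
opening: -0.0002
```

```bash
python3 - <<'E'
from h import *; from rig import *
import cv2
s=get_state()
print(tobar(s['ee_pos']),s['wrist_force'],np.abs(s['joint_vel']).max())
cv2.imwrite("pics/s9.png",camera("scene")["frame"])
E
```

```text
[ 0.12648847 -0.15489632  0.32773089] [ 0.17755491  0.27401102 -0.54891316] 0.026585397856306075
```

View pics/s9.png

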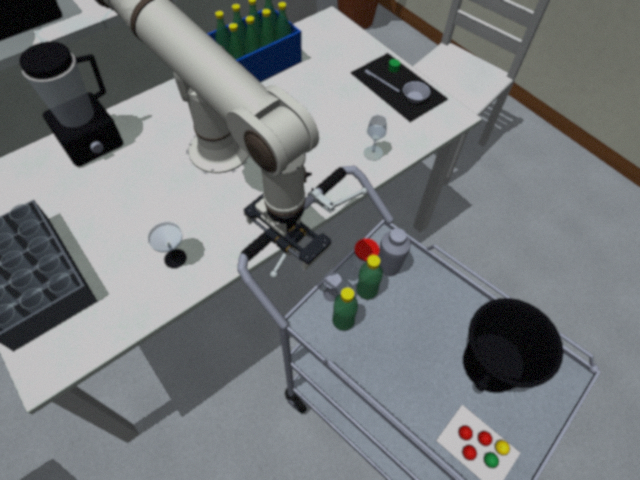

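```bash
python3 -c "
from rig import *
print(finish_job())"
```

```text
the job is handed in; nothing more can be done
None
```

I pressed both brake levers to their stops with the backs of the closed fingers, left one first, and handed the job in at about 18 s of the 58 s allowed. The hand-in gave no verdict.

- **Left lever:** I held it at its stop for more than 1.2 s. The wrist force was about 21–25 N, and pushing harder moved the tool only about 0.2 mm, so it was rigid. It then came back out.
- **Right lever:** I held it at its stop for more than 1.2 s at about 29 N, again rigid, with the left lever seen out in the picture. It then came back out.
- **Final check:** The last scene picture shows the right lever's ball end within about a pixel of where it started. The left lever was seen back out in the picture taken while I pressed the right one. In the last picture the arm partly covers it. The bottles, glasses, shaker, jar and jigger look unmoved; the arm hides where the carton stands, so I could not check it there. The arm hung free above the bar with about 0.5 N at the wrist, which is just noise.
- **One disagreement:** The wrist camera put the bar's features up to 10 mm nearer the bar's middle than the other two cameras did. That direction did not matter for the presses, so I went with the fit from the other two.
- **Not measured:** I had no reading of the lever angles. That they reached their stops is judged from the force, the tool position and the pictures.

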